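# Level the rocking reel stand with a wedge

## Task

The reel display stand has lost one rubber foot and leans onto that corner. Pick up the wooden wedge, put its thin end into the gap under the stand's low end beside the missing foot, and ease it in by feel just until the stand sits near enough level and no longer rocks, with all three remaining feet and the wedge bearing; stop there, so that no other foot is lifted, and let go of the wedge. Do not ram the wedge or shove the stand along, and leave the other things on the table where they are.

Things in the scene. Friction and masses are not known exactly. Their poses are not given: they have to be found in the camera images.
- stand: Loose stand, 1.6 to 2.5 kg: plywood board 200 (x) by 320 (y) by 18 mm with three reels on posts (200 mm tall; nothing above the board within 60 mm of its +y end). Origin: centre of the base, 16 mm below the board's underside; z up; yaw within 0.35 of 0. The +y end is the low end. It starts tilted 3 to 4.7 degrees; its feet being uneven, it may end up to 1.6 degrees off true level.
- bare_boss (a point): Centre of the underside of the bare steel boss, 18 mm in diameter and 5 mm tall, left where the screw-in foot is lost (stand x = +75, y = +130 mm). It touches the table at the start and hangs 5 to 14 mm over it when the stand is wedged firm.
- low_edge (a point): Where the wedge goes in, pointing along the stand's -y: on the lower edge of the board's +y end, at stand x = +35, y = +160 mm, 6 to 7.5 mm above the table at the start and 10 to 18 mm when wedged firm. Between the near-left foot and the boss a lane from stand x = -60 to +64 mm is free under the board.
- foot_near_right: Levelling foot at stand x = -75, y = -130 mm: steel cup 29 mm wide, domed rubber tread 26 mm wide. Origin: centre of the cup's top, at the board's underside; the tread's lowest point is 13 to 16 mm below, unevenly screwed in and not measured. It hangs 3 to 13 mm in the air at the start and must come to bear on the table; from then on the push that the wedge needs rises steeply.
- foot_near_left: Levelling foot, the same kind, at stand x = -75, y = +130 mm. It bears at the start. If the wedge is driven on once the near-right foot bears, this foot is lifted off within some 3 to 6 mm of wedge travel, which is wrong.
- foot_far_right: Levelling foot, the same kind, at stand x = +75, y = -130 mm. It bears at the start and throughout.
- wedge: Loose plain hardwood wedge, 160 long (x), 30 wide (y), 55 g, flat on the table: about 3 mm thick at the thin end (+x), rising evenly to 29 mm at the thick end (-x), a flat upright face. Origin: centre of the underside; z up. Grip it across its width near the thick end (25 mm tall at x = -55 mm). It must lie flat on the table as it goes in; friction holds it when let go.
- wedge_tip (a point): Centre of the lower edge of the wedge's thin end (wedge x = +80 mm). It first bears some 20 mm past low_edge; from there a small steady push (about 1 to 3 N) raises the stand until, anywhere from 40 to 95 mm past it, the near-right foot bears and the push climbs by 1 to 2 N per mm of travel. Right is 3 to 5 N above the steady push; released, the wedge springs back slightly.
- spare_spool: Bystander: spare aluminium reel spool 48 mm in diameter, 41 mm tall, standing upright; origin at the centre of its underside.
- reel_carton: Bystander: closed cardboard carton 75 by 85 by 70 mm tall; origin at the centre of its underside.
- loose_reel: Bystander: spinning reel lying on its side, about 110 by 150 mm, up to about 75 mm tall; origin on the table beneath its foot.
Not all that is in view belongs to the job. Of the things like the wedge, leave any that is red; of the rest the larger one is meant.

How it is judged:
By the outcome, as a careful person would: the job done as asked, in the order asked, and still so for the second after the job is handed in, with the robot touching nothing.
It also fails if it takes over 72 s, if anything falls off the work surface, if the arm or the gripper's body presses on something with over 40 N, if the wrist force passes 120 N, or if a joint passes its speed limit or range.

## Robot

A 6-joint arm with a two-finger parallel gripper is mounted at the origin on the work surface. World frame = base frame: x ahead of the robot, y to its left, z up, the work surface at z = 0. Lengths are in m, angles in rad, forces in N, time in s.
With the tool pointing down it reaches from about 0.225 to 0.875 m from the base axis. Payload 3.4 kg.
Tool frame: the origin (TCP) lies at the very end of the fingers, on their centre line; the grasp point (between the pads) lies 19 mm behind it (grasp_offset is the distance from the TCP to the grasp point, in m); y points along the fingers, z is the direction in which the jaws open and shut, and the axes are right-handed (so a half turn about y gives the same grasp; the last joint's range is limited). The gripper opens to 85 mm and grips with 20 to 120 N. Pads are 22 mm wide; open, the fingers measure 114 mm over their backs; the gripper's body (76 mm by 85 mm) begins 54 mm behind the grasp point. The pads swing forward as they close: fully open they stand 13 mm farther back than shut.
Start: joints at [-1.38, 0.276, 1.505, -0, 1.361, -0.121], TCP at [0.176, -0.547, 0.231] pointing down, gripper open.
Joint ranges: [-2.89, 2.89], [-0.75, 2.08], [0.22, 2.7], [-1.18, 4.32], [0.11, 2.71], [-2.7, 2.7]. Speed limits (rad/s): [2.57, 2.57, 3.14, 3.14, 3.14, 3.14].

## Interface

Orientations are given as a unit quaternion [w, x, y, z].
In Python, from rig import get_state, get_image, sign_off, grasp_offset gives the robot as it stands.
- The arm moves only by the shell command python3 -m jog 'ROWS' [FORCE]. ROWS is JSON, one flat list of numbers, 7 for each row, row after row: the closure in counts, from 0 (fully open) to 255 (shut), then the shift along the tool's x, y, z in cm, then the turn, a rotation vector about the tool's x, y, z in units of 8 degrees (1.0 is 8 degrees). In form: [jaw, tx, ty, tz, rx, ry, rz, jaw, tx, ty, tz, rx, ry, rz, ...]. A call has 1 to 12 rows; each row is the pose to reach, as a shift and turn from the pose commanded when the call began, along the tool's axes at that moment; what a row does not reach only later rows make up. A row lasts 1/8 s, in which the tool goes at most 62.5 mm and 10.7 degrees, less where a joint would pass 70% of its speed; a pose out of reach is approached as far as the arm can. A call with a gripper value outside its range is refused whole. The fingers move at their own pace and stop on an object; FORCE is the grip in N (left out, the last holds). Time passes only in rows, so rows that repeat a pose let the fingers close. It gives the time, the measured TCP pose, the force and the opening at its end, in the units of the state.
- get_state(): the state, without advancing time (a new reading comes with each control period).
- get_image(name): name is "side" or "top" or "wrist"; returns a dict with "color" (420x560x3 uint8, blue, green, red), "mtx" (3x3 intrinsics, pixels), "k1" (the pictures are not rectified: a ray, as slopes to the right and down, at radius r is drawn at 1 + k1 r^2 times it, then the intrinsics apply), "R" (3x3) and "t" (3): a world point X has camera coordinates R X + t; the wrist camera has in their place "tool_from_camera" (4x4, takes a point from camera to tool coordinates, whose origin is the TCP and whose axes are the tool frame's). Camera axes: x right, y down, z forward; pixel columns grow to the right and rows downward; lengths in m; the calibration is good to about 2 mm. A picture is of the moment at which its call begins: read the wrist's pose just before it. There is no depth.
- sign_off(): hands the job in, once; it reports no verdict.
The state is a dict: "clock": time; "qpos": joint angles; "qd": joint speeds; "effort": joint torques, N m; "position": TCP position; "ee_rot": TCP orientation; "contact_force": force on the tool from outside, world axes, zero at the start; "moment": the same for the moment, N m; "width": finger opening in m.
Only numpy, scipy, OpenCV 4.12 (cv2) and the standard library are available. Lean on these libraries where they do the work, as an engineer would, in place of code of your own. Each camera call takes 0.05 s, during which the arm holds its last target.

## Working session

There is one attempt and no reset: what is moved stays moved. The work goes in short steps, Python scripts to look and compute and a shell command to move; the robot and the scene stay as the last step left them, time stands still between calls to the robot, and variables do not carry over. Pictures are saved under pics/ and viewed, and the job is handed in when it is done.

```bash
ls; mkdir -p pics; python3 - <<'E'
from rig import *
import cv2
s=get_state()
for k,v in s.items(): print(k,v)
print(grasp_offset)
for n in ["side","top","wrist"]:
    d=get_image(n); cv2.imwrite(f"pics/{n}0.png",d["color"]); print(n,{k:v for k,v in d.items() if k!="color"})
E
```

```text
pics
clock 0.0
qpos [-1.37998255e+00  2.76582537e-01  1.50615165e+00 -3.64929533e-06
  1.36071702e+00 -1.21011495e-01]
qd [-0.00140094 -0.00037468  0.00127931 -0.00094825  0.00050841 -0.0009959 ]
effort [-1.48771753e-03 -4.16775656e+01 -2.45804965e+01 -3.56933442e-04
  1.09767247e-02 -1.25025664e-05]
position [ 0.17629102 -0.54673516  0.23043945]
ee_rot [ 0.10977679 -0.10982517  0.69918605 -0.69787274]
contact_force [ 0.01801161  0.46705852 -0.30375793]
moment [-0.00427467 -0.00896526  0.01703255]
width 0.0854751480234897
0.0187
side {'mtx': array([[458.67439812,   0.        , 279.10448463],
       [  0.        , 458.67439812, 206.78321263],
       [  0.        ,   0.        ,   1.        ]]), 'k1': 0.019682566758471062, 'R': array([[ 0.96830934, -0.24959115, -0.00901602],
       [-0.19972344, -0.7521586 , -0.62798725],
       [ 0.14995858,  0.60988663, -0.7781714 ]]), 't': array([-0.51446784,  0.13416629,  1.05849952])}
top {'mtx': array([[438.7631947 ,   0.        , 278.06967223],
       [  0.        , 438.7631947 , 207.88827814],
       [  0.        ,   0.        ,   1.        ]]), 'k1': 0.034445589624111414, 'R': array([[ 0.02093126, -0.99973108,  0.00998286],
       [-0.99079601, -0.02207777, -0.13355086],
       [ 0.13373534, -0.00709559, -0.99099168]]), 't': array([-0.02333902,  0.55919557,  0.98615632])}
wrist {'mtx': array([[339.57938322,   0.        , 280.26931042],
       [  0.        , 339.57938322, 206.53469852],
       [  0.        ,   0.        ,   1.        ]]), 'k1': -0.0007837240158863609, 'tool_from_camera': array([[ 5.22962406e-04,  9.51740883e-01,  3.06902295e-01,
        -8.00066086e-02],
       [ 5.97969462e-04, -3.06902580e-01,  9.51740747e-01,
        -1.42531479e-01],
       [ 9.99999684e-01, -3.14206430e-04, -7.29610495e-04,
        -3.27055048e-04],
       [ 0.00000000e+00,  0.00000000e+00,  0.00000000e+00,
         1.00000000e+00]])}
```

View pics/top0.png

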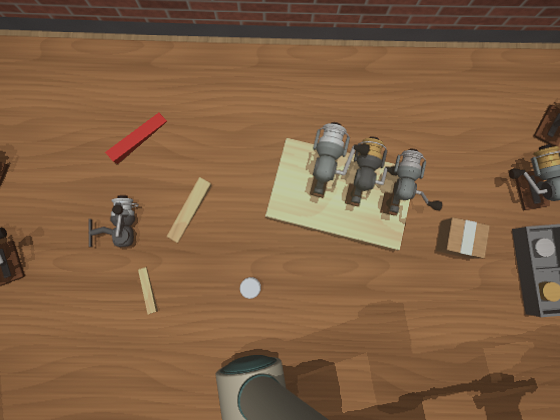

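View pics/side0.png

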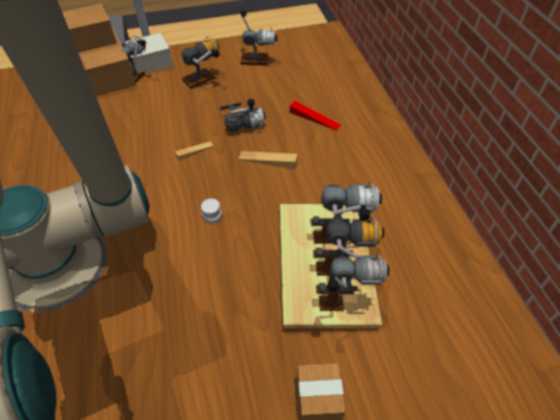

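View pics/wrist0.png

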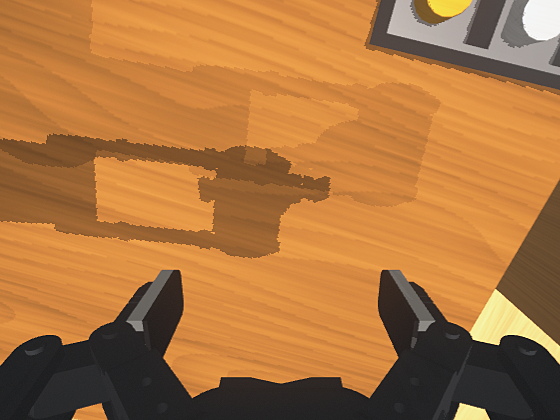

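```bash
cat > h.py <<'E'
import numpy as np, cv2
from rig import *
from scipy.spatial.transform import Rotation as Rn
def dist(d): return np.array([d["k1"],0,0,0,0.])
def tool(s):
    q=np.array(s["ee_rot"]); return Rn.from_quat(np.r_[q[1:],q[0]]).as_matrix(), np.array(s["position"])
def cam(n):
    s=get_state(); d=get_image(n)
    if n=="wrist":
        Rt,p=tool(s); T=np.eye(4);T[:3,:3]=Rt;T[:3,3]=p
        M=np.linalg.inv(T@d["tool_from_camera"]); d["R"]=M[:3,:3]; d["t"]=M[:3,3]
    return d
def ray(d,uv):
    x=cv2.undistortPoints(np.array([[uv]],float),d["mtx"],dist(d))[0,0]
    return -d["R"].T@d["t"], d["R"].T@np.r_[x,1]
def onz(d,uv,z=0):
    o,v=ray(d,uv); return o+v*(z-o[2])/v[2]
def proj(d,X):
    X=np.atleast_2d(np.array(X,float)); return cv2.projectPoints(X,cv2.Rodrigues(d["R"])[0],d["t"],d["mtx"],dist(d))[0][:,0]
def tri(obs):
    A=0;b=0
    for d,uv in obs:
        o,v=ray(d,uv); v=v/np.linalg.norm(v);P=np.eye(3)-np.outer(v,v);A=A+P;b=b+P@o
    return np.linalg.solve(A,b)
def crop(d,x0,y0,w,h,f,name):
    im=cv2.resize(d["color"][y0:y0+h,x0:x0+w],None,fx=f,fy=f,interpolation=cv2.INTER_CUBIC); cv2.imwrite("pics/"+name,im)
E
python3 - <<'E'
import pickle
from h import *
t=cam("top");s=cam("side");pickle.dump((t,s),open("c0.pkl","wb"))
crop(t,130,120,300,140,2.6,"t1.png"); crop(t,155,165,70,90,6,"t2.png")
crop(s,225,130,180,210,2.8,"s1.png"); crop(s,225,135,90,45,8,"s2.png")
E
```

```text
(no output)
```

View pics/t1.png

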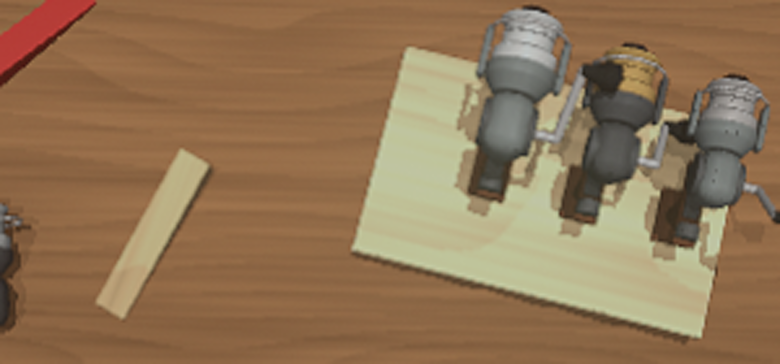

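View pics/t2.png

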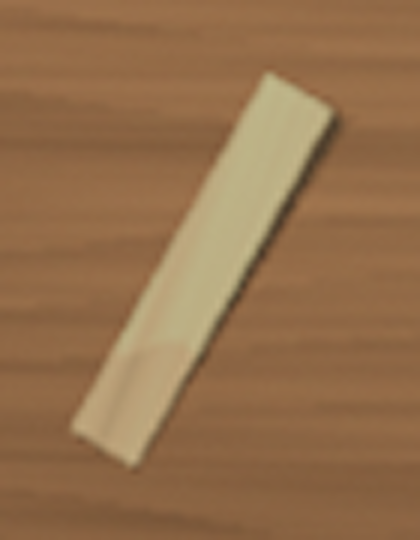

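View pics/s1.png

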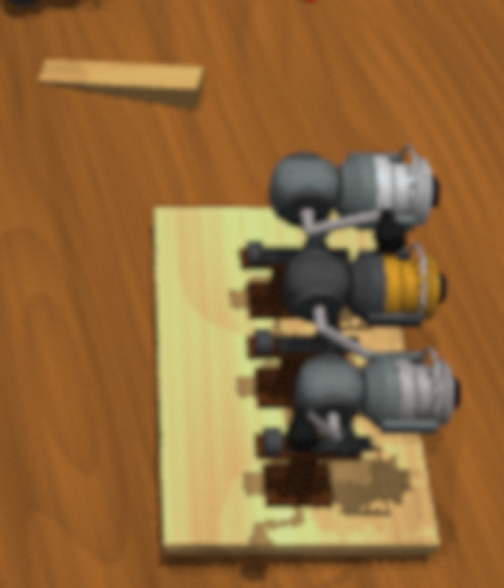

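View pics/s2.png

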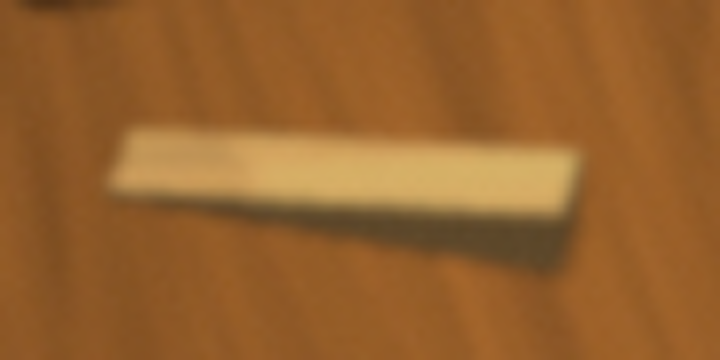

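```bash
python3 - <<'E'
import pickle
from h import *
from scipy.optimize import least_squares
t,s=pickle.load(open("c0.pkl","rb"))
for uv,z in [((199.7,177),.029),((210.8,183.7),.029),((166.8,236.7),.003),((177.7,242.8),.003)]: print("top",onz(t,uv,z).round(4))
def c(a,b): return (225+a/8,135+b/8)
for uv,z in [(c(580,150),.029),(c(560,217),.029),(c(125,128),.003),(c(107,190),.003)]: print("side",onz(s,uv,z).round(4))
L=np.array([[.1,.16,.034],[-.1,.16,.034],[-.1,-.16,.034]]);T=[(286.9,137.7),(265.4,216.5),(399.2,250)]
L2=np.array([[-.1,.16,.034],[-.1,-.16,.034],[.1,-.16,.034]]);S=[(279.6,203.9),(283.2,325),(382.1,325)]
def f(p):
    R=Rn.from_rotvec(p[3:]).as_matrix()
    return np.r_[(proj(t,L@R.T+p[:3])-T).ravel(),(proj(s,L2@R.T+p[:3])-S).ravel()]
r=least_squares(f,[.6,-.1,0,0,0,-.2]);p=r.x
R=Rn.from_rotvec(p[3:]).as_matrix();print(p.round(4),r.fun.round(1),Rn.from_rotvec(p[3:]).as_euler('ZYX',degrees=True))
for n,q in dict(low=[.035,.16,.016],boss=[.075,.13,.011],nl=[-.075,.13,0],nr=[-.075,-.13,0],fr=[.075,-.13,0]).items(): print(n,(R@q+p[:3]).round(4))
E
```

```text
top [0.6304 0.1758 0.029 ]
top [0.6149 0.1489 0.029 ]
top [0.4892 0.2518 0.003 ]
top [0.4752 0.2253 0.003 ]
side [0.6286 0.1776 0.029 ]
side [0.6136 0.149  0.029 ]
side [0.4857 0.2545 0.003 ]
side [0.4737 0.2262 0.003 ]
[ 0.5977 -0.1605 -0.0038 -0.0191  0.0507 -0.2335] [-0.6  0.  -0.3  0.1  0.3  1.1  0.6 -0.   0.3  0.   0.4  0.1] [-13.41695721   2.75012592  -1.42435643]
low [ 0.6695 -0.0128  0.0066]
boss [ 7.011e-01 -5.130e-02  4.000e-04]
nl [ 0.5548 -0.0167 -0.0034]
nr [ 0.4948 -0.2696  0.0031]
fr [ 0.6405 -0.3044 -0.0041]
```

```bash
python3 - <<'E'
from h import *
s=get_state();R,p=tool(s);print(R.round(3),s["clock"])
print("x yaw",np.degrees(np.arctan2(R[1,0],R[0,0])),"q",np.degrees(s["qpos"]).round(1))
E
```

```text
[[-0.952 -0.     0.307]
 [-0.307  0.001 -0.952]
 [-0.    -1.    -0.001]] 0.25
x yaw -162.13499168175744 q [-79.1  15.8  86.3  -0.   78.   -6.9]
```

```bash
cat >> h.py <<'E'
def plan(X,yaw=None,deg=True):
    """shift (cm, tool axes) and y turn (units) to TCP X with tool x at yaw"""
    s=get_state();R,p=tool(s)
    sh=R.T@(np.array(X)-p)*100
    yw=np.degrees(np.arctan2(R[1,0],R[0,0])); 
    tgt=Rn.from_euler('z',yaw if yaw is not None else yw,degrees=True).as_matrix()@np.array([[1,0,0],[0,0,1],[0,-1,0]]).T.T
    x=np.array([np.cos(np.radians(yaw if yaw is not None else yw)),np.sin(np.radians(yaw if yaw is not None else yw)),0]);y=np.array([0,0,-1.])
    T=np.c_[x,y,np.cross(x,y)]
    rv=np.degrees(Rn.from_matrix(R.T@T).as_rotvec())/8
    print("shift",sh.round(2),"turn",rv.round(3),"yaw now",round(yw,2),"pos",p.round(4),"F",np.round(s["contact_force"],2),"w",round(s["width"],4),"clk",round(s["clock"],2))
E
python3 -c "
from h import *
plan([.5998,.175,.15],151.6); plan([.176,-.547,.28])"
```

```text
shift [-62.46   8.14 -55.73] turn [6.000e-03 5.783e+00 2.000e-03] yaw now -162.13 pos [ 0.1763 -0.5471  0.2309] F [-0.43  0.22  1.47] w 0.0855 clk 0.25
shift [ 0.03 -4.91 -0.02] turn [ 0.006  0.    -0.001] yaw now -162.13 pos [ 0.1763 -0.5471  0.2309] F [-0.43  0.22  1.47] w 0.0855 clk 0.25
```

```bash
python3 -m jog '[0,0,-4,0,0,0,0, 0,-4,-5,-3.6,0,0.4,0, 0,-8.5,-5,-7.6,0,0.8,0, 0,-13,-5,-11.6,0,1.2,0, 0,-17.5,-5,-15.6,0,1.6,0, 0,-22,-5,-19.6,0,2.0,0, 0,-26.5,-5,-23.6,0,2.4,0, 0,-31,-5,-27.7,0,2.8,0, 0,-35.5,-5,-31.7,0,3.2,0, 0,-40,-5,-35.7,0,3.7,0, 0,-44.5,-5,-39.7,0,4.1,0, 0,-49,-5,-43.7,0,4.5,0]' 60 && python3 -c "
from h import *
plan([.5998,.175,.15],151.6);"
```

```text
clock: 1.75
position: [0.5094, 0.0208, 0.2814]
ee_rot: [0.112, -0.112, -0.698, 0.698]
contact_force: [1.0, -1.5, -0.1]
width: 0.0855
shift [ -3.76  13.13 -17.48] turn [-0.002  1.273 -0.005] yaw now 161.78 pos [0.5094 0.0208 0.2814] F [ 1.01 -1.47 -0.13] w 0.0855 clk 1.75
```

```bash
python3 -m jog '[0,-1,3,-4.4,0,0.4,0, 0,-2,7,-9,0,0.8,0, 0,-3,10,-13.5,0,1.1,0, 0,-3.76,13.1,-17.5,0,1.27,0, 0,-3.76,13.1,-17.5,0,1.27,0, 0,-3.76,13.1,-17.5,0,1.27,0]' && python3 -c "
from h import *
d=cam('wrist');cv2.imwrite('pics/w1.png',d['color'])
import pickle;pickle.dump(d,open('w1.pkl','wb'))
plan([.5998,.175,.15],151.6)"
```

```text
clock: 2.5
position: [0.5987, 0.1733, 0.1502]
ee_rot: [0.173, -0.172, -0.685, 0.686]
contact_force: [0.2, 0.3, -0.0]
width: 0.0858
shift [ 0.03  0.1  -0.23] turn [-0.001  0.012 -0.006] yaw now 151.69 pos [0.599  0.1729 0.151 ] F [0.43 0.3  0.81] w 0.0851 clk 2.55
```

View pics/w1.png

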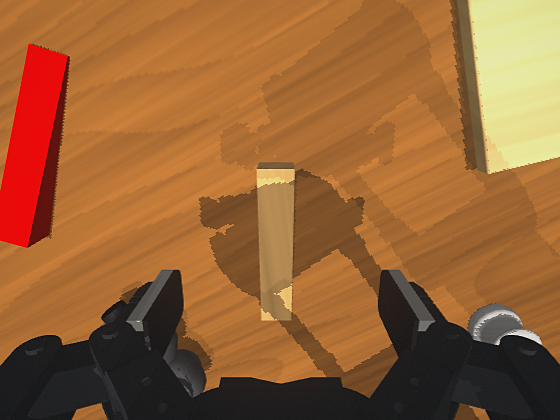

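```bash
python3 - <<'E'
import pickle
from h import *
d=pickle.load(open('w1.pkl','rb'))
a=np.mean([onz(d,(257,168.5),.029),onz(d,(294.5,168.5),.029)],0);b=np.mean([onz(d,(261,320.5),.003),onz(d,(292.5,320.5),.003)],0)
print(onz(d,(257,168.5),.029)-onz(d,(294.5,168.5),.029))
v=b-a;L=np.hypot(*v[:2]);y=np.degrees(np.arctan2(v[1],v[0]));print(a,b,L,y)
g=a+v/L*.025;print(g); plan([g[0],g[1],.003],y)
crop(d,235,150,90,190,4,"w1c.png")
E
```

```text
[0.01399984 0.02601584 0.        ]
[0.62357635 0.16533142 0.029     ] [0.48230991 0.24133814 0.003     ] 0.16041579729270453 151.71805608354097
[0.60156068 0.17717669 0.02494803]
shift [-1.00e-02  1.48e+01 -5.00e-01] turn [-0.001 -0.003 -0.006] yaw now 151.69 pos [0.599  0.1729 0.151 ] F [0.43 0.3  0.81] w 0.0851 clk 2.55
```

View pics/w1c.png

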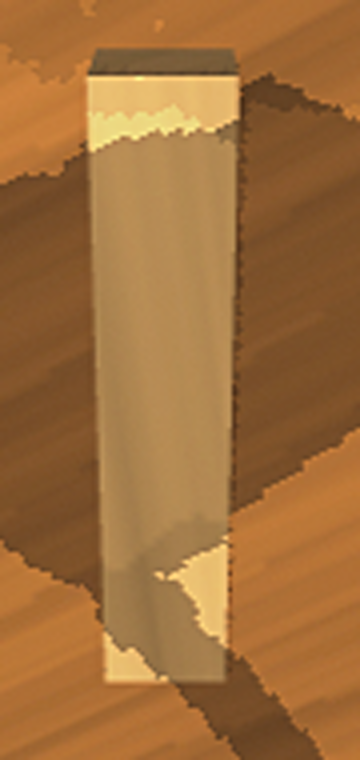

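```bash
python3 -m jog '[0,0,5,-0.4,0,0,0, 0,0,9,-0.4,0,0,0, 0,0,12,-0.4,0,0,0, 0,0,14,-0.4,0,0,0, 0,0,14.5,-0.4,0,0,0, 0,0,14.5,-0.4,0,0,0]' && python3 -m jog '[180,0,0,0,0,0,0, 180,0,0,0,0,0,0, 180,0,0,0,0,0,0, 180,0,0,0,0,0,0, 180,0,0,0,0,0,0, 200,0,0,0,0,0,0, 200,0,0,0,0,0,0]' 60
```

```text
clock: 3.3
position: [0.6015, 0.1765, 0.0064]
ee_rot: [-0.173, 0.174, 0.686, -0.685]
contact_force: [0.2, 0.4, -0.2]
width: 0.0854
clock: 4.18
position: [0.6015, 0.1772, 0.006]
ee_rot: [-0.172, 0.173, 0.686, -0.685]
contact_force: [0.7, 0.5, 5.6]
width: 0.0288
```

```bash
python3 -m jog '[255,0,-1,0,0,0,0, 255,0,-4,0,0,0,0, 255,0,-8,0,0,0,0, 255,0,-12,0,0,0,0, 255,0,-12,0,0,0,0, 255,0,-12,0,0,0,0]' && python3 -c "
from h import *
d=cam('wrist');cv2.imwrite('pics/w2.png',d['color'])
plan([.71,.16,.12],-103.4)"
```

```text
clock: 4.92
position: [0.5999, 0.1769, 0.1247]
ee_rot: [0.173, -0.172, -0.685, 0.686]
contact_force: [0.2, 0.7, -1.3]
width: 0.0284
shift [-10.52   0.37  -3.75] turn [ 5.0000e-03 -1.3112e+01  2.4000e-02] yaw now 151.71 pos [0.5996 0.1768 0.124 ] F [-0.08  1.   -1.12] w 0.0287 clk 4.97
```

View pics/w2.png

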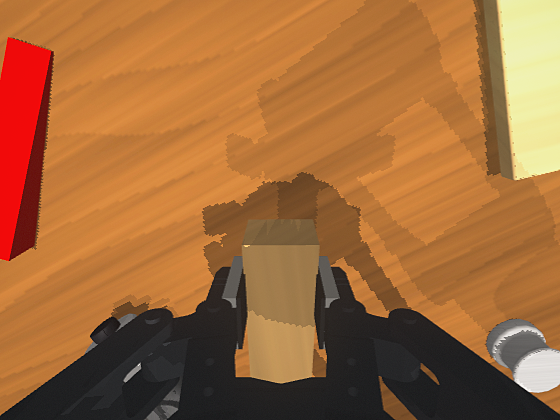

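```bash
python3 -m jog '[255,-1,0,-0.4,0,-1.3,0, 255,-2,0,-0.8,0,-2.6,0, 255,-3,0,-1.2,0,-3.9,0, 255,-4,0,-1.5,0,-5.2,0, 255,-5,0,-1.9,0,-6.5,0, 255,-6,0,-2.2,0,-7.8,0, 255,-7,0,-2.5,0,-9.1,0, 255,-8,0,-2.9,0,-10.4,0, 255,-9.3,0,-3.3,0,-11.7,0, 255,-10.4,0.3,-3.8,0,-13.1,0, 255,-10.4,0.3,-3.8,0,-13.1,0, 255,-10.4,0.3,-3.8,0,-13.1,0]' && python3 -c "
from h import *
import pickle
d=[cam('top'),cam('side')];cv2.imwrite('pics/t3.png',d[0]['color']);cv2.imwrite('pics/s3.png',d[1]['color']);pickle.dump(d,open('c3.pkl','wb'))
plan([.7095,.155,.006],-103.4)"
```

```text
clock: 6.48
position: [0.7092, 0.1612, 0.1209]
ee_rot: [0.436, -0.438, 0.556, -0.555]
contact_force: [-0.2, -0.2, -1.1]
width: 0.0286
shift [ 0.61 11.58  0.16] turn [ 0.01  -0.022  0.004] yaw now -103.58 pos [0.7095 0.1613 0.1218] F [-0.45 -0.54 -0.6 ] w 0.0289 clk 6.58
```

View pics/t3.png

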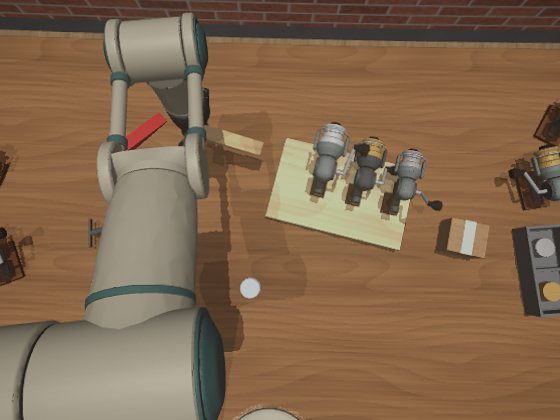

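View pics/s3.png

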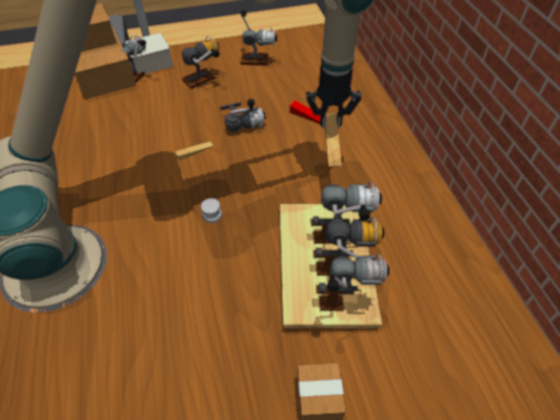

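```bash
python3 - <<'E'
import pickle
from h import *
t,s=pickle.load(open("c0.pkl","rb"))
for uv in [(163,113),(166.5,121),(107,155),(115,162)]: print(onz(t,uv,.015).round(3))
E
```

```text
[0.79  0.274 0.015]
[0.77  0.265 0.015]
[0.682 0.402 0.015]
[0.665 0.382 0.015]
```

```bash
python3 -m jog '[255,0.1,4,0.1,0,0,0, 255,0.3,8,0.2,0,0,0, 255,0.6,10.5,0.2,0,0,0, 255,0.6,11.3,0.2,0,0,0, 255,0.6,11.3,0.2,0,0,0, 255,0.6,11.3,0.2,0,0,0]' && python3 -c "
from h import *
import pickle
d=[cam('top'),cam('side')];crop(d[0],190,100,160,130,5,'t4.png');crop(d[1],260,80,140,160,3.7,'s4.png');pickle.dump(d,open('c4.pkl','wb'))
plan([.7095,.155,.006],-103.4)"
```

```text
clock: 7.32
position: [0.7121, 0.1552, 0.011]
ee_rot: [-0.439, 0.437, -0.555, 0.556]
contact_force: [0.4, 0.3, -0.8]
width: 0.0284
shift [ 0.07  0.49 -0.23] turn [-0.019 -0.012 -0.007] yaw now -103.49 pos [0.7119 0.1552 0.0109] F [ 1.19  0.17 -0.51] w 0.0287 clk 7.42
```

View pics/t4.png

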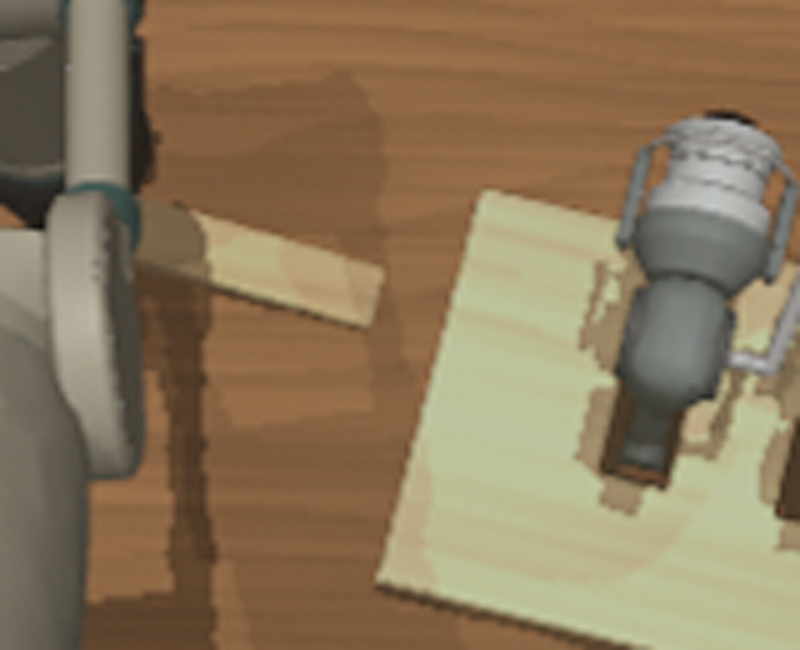

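View pics/s4.png

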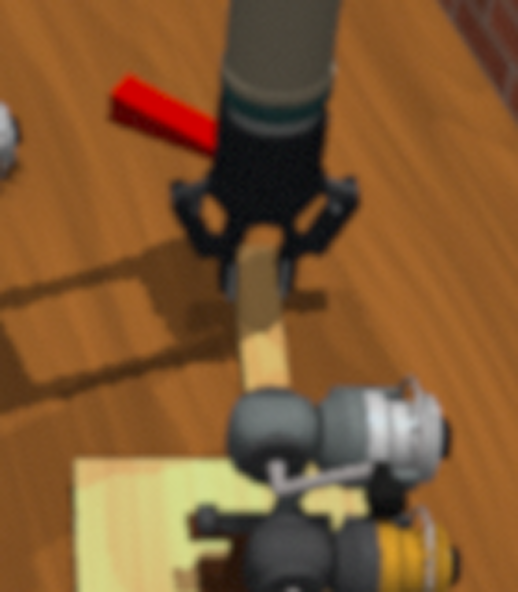

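```bash
python3 - <<'E'
import pickle
from h import *
t,s=pickle.load(open("c4.pkl","rb"))
m=(onz(t,(266.8,153.4),.008)+onz(t,(263.4,165.4),.008))/2;print(m)
yw=np.radians(-13.42);v=m-[.6695,-.0128,0];print("stand dx,dy",np.cos(yw)*v[0]+np.sin(yw)*v[1],-np.sin(yw)*v[0]+np.cos(yw)*v[1])
E
python3 -m jog '[255,0,0.2,0,0,0,0, 255,0,0.4,0,0,0,0, 255,0,0.5,0,0,0,0, 255,0,0.5,0,0,0,0,255,0,0.5,0,0,0,0]'
```

```text
[0.68204566 0.02260859 0.008     ]
stand dx,dy 0.00398521092057579 0.03735344943293746
clock: 8.05
position: [0.7112, 0.155, 0.006]
ee_rot: [-0.438, 0.437, -0.555, 0.556]
contact_force: [-2.3, -0.5, 6.6]
width: 0.0285
```

```bash
python3 -m jog '[130,0,0,0,0,0,0, 130,0,0,0,0,0,0, 130,0,-0.15,-0.1,0,0,0, 130,0,-0.15,-0.1,0,0,0, 130,0,-0.15,-0.1,0,0,0]' 40; python3 -m jog '[255,0,0,0,0,0,0, 255,0,0,0,0,0,0, 255,0,0,0,0,0,0, 255,0,0,0,0,0,0,255,0,0,0,0,0,0]'
python3 -c "
from h import *
import pickle
d=cam('top');crop(d,190,100,160,130,5,'t5.png');d=cam('wrist');cv2.imwrite('pics/w5.png',d['color'])
plan([.7095,.155,.006],-103.4)"
```

```text
clock: 8.68
position: [0.7099, 0.1551, 0.0057]
ee_rot: [-0.438, 0.438, -0.555, 0.555]
contact_force: [0.1, -1.4, -0.4]
width: 0.042
clock: 9.3
position: [0.7102, 0.1551, 0.0059]
ee_rot: [-0.438, 0.438, -0.555, 0.555]
contact_force: [0.1, -0.4, 1.6]
width: 0.029
shift [ 0.03 -0.01 -0.06] turn [-0.003 -0.012 -0.001] yaw now -103.5 pos [0.7102 0.1552 0.0059] F [ 0.38 -0.17  1.53] w 0.0288 clk 9.4
```

View pics/t5.png

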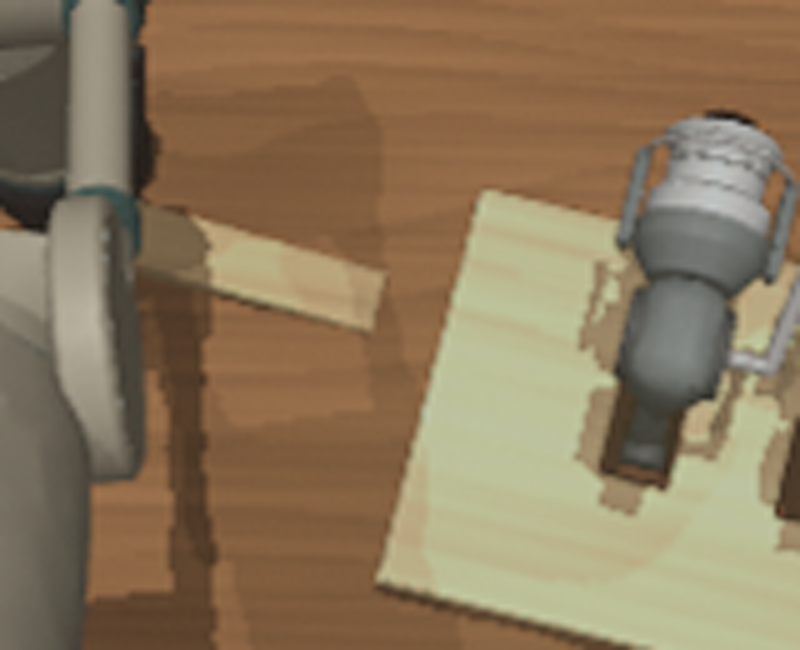

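View pics/w5.png

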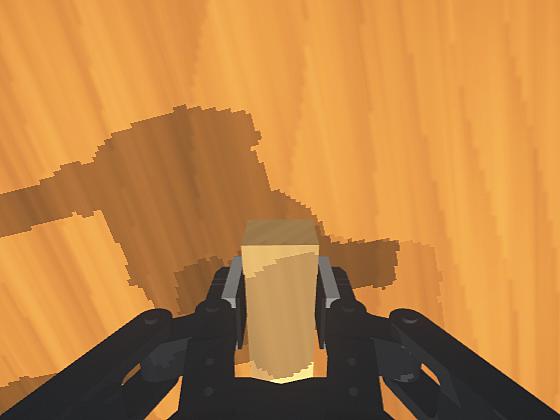

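```bash
cat > st.py <<'E'
from h import *
s=get_state();R,p=tool(s);f=np.array(s["contact_force"])
v=p-[.7102,.1551,.0059]
print("adv mm %.1f  push %.2f lateral %.2f Fz %.2f z %.4f clk %.2f M %s"%(1000*v@R[:,0],-f@R[:,0],f@R[:,2],f[2],p[2],s["clock"],np.round(s["moment"],2)))
E
python3 -m jog '[255,0.6,0,0,0,0,0, 255,1.2,0,0,0,0,0, 255,1.8,0,0,0,0,0, 255,2.4,0,0,0,0,0, 255,3.0,0,0,0,0,0, 255,3.5,0,0,0,0,0, 255,3.9,0,0,0,0,0]' 60; python3 st.py
python3 -m jog '[255,0.2,0,0,0,0,0, 255,0.4,0,0,0,0,0, 255,0.6,0,0,0,0,0]' 60; python3 st.py
```

```text
clock: 10.28
position: [0.701, 0.1171, 0.006]
ee_rot: [-0.438, 0.438, -0.555, 0.555]
contact_force: [0.4, 2.3, 3.7]
width: 0.0288
adv mm 39.1  push 2.37 lateral -0.14 Fz 3.66 z 0.0060 clk 10.28 M [ 0.39 -0.07  0.03]
clock: 10.65
position: [0.6997, 0.1116, 0.006]
ee_rot: [-0.438, 0.438, -0.555, 0.555]
contact_force: [-0.2, 3.7, 5.1]
width: 0.0291
adv mm 44.8  push 3.53 lateral -1.03 Fz 5.15 z 0.0060 clk 10.65 M [ 0.51 -0.12  0.02]
```

```bash
python3 -m jog '[255,0,-0.05,0,0,0,0, 255,0,-0.05,0,0,0,0]' 60; python3 st.py
python3 -m jog '[255,0.2,0,0,0,0,0, 255,0.4,0,0,0,0,0, 255,0.6,0,0,0,0,0]' 60; python3 st.py
```

```text
clock: 10.9
position: [0.6993, 0.1109, 0.006]
ee_rot: [-0.438, 0.438, -0.555, 0.555]
contact_force: [0.5, 0.9, 2.8]
width: 0.0287
adv mm 45.5  push 0.97 lateral 0.25 Fz 2.84 z 0.0060 clk 10.90 M [ 0.2  -0.15  0.02]
clock: 11.28
position: [0.6977, 0.1053, 0.006]
ee_rot: [0.438, -0.438, 0.555, -0.555]
contact_force: [0.5, 1.6, 2.6]
width: 0.0288
adv mm 51.3  push 1.69 lateral 0.13 Fz 2.64 z 0.0060 clk 11.28 M [ 0.27 -0.13  0.  ]
```

```bash
python3 -m jog '[255,0.2,-0.02,0,0,0,0, 255,0.4,-0.02,0,0,0,0, 255,0.6,-0.02,0,0,0,0]'|grep zz; python3 st.py
python3 -m jog '[255,0.2,0,0,0,0,0, 255,0.4,0,0,0,0,0, 255,0.6,0,0,0,0,0]'|grep zz; python3 st.py
python3 -m jog '[255,0.2,0,0,0,0,0, 255,0.4,0,0,0,0,0, 255,0.6,0,0,0,0,0]'|grep zz; python3 st.py
python3 -c "
from h import *
d=cam('top');crop(d,190,100,160,130,5,'t6.png')"
```

```text
adv mm 56.8  push 2.63 lateral -0.77 Fz 0.57 z 0.0061 clk 11.65 M [ 0.51 -0.04  0.02]
adv mm 63.0  push 3.35 lateral 0.54 Fz -1.42 z 0.0063 clk 12.03 M [ 0.66 -0.07  0.  ]
adv mm 69.3  push 3.48 lateral 0.76 Fz -1.41 z 0.0064 clk 12.40 M [ 0.58 -0.05  0.02]
```

View pics/t6.png

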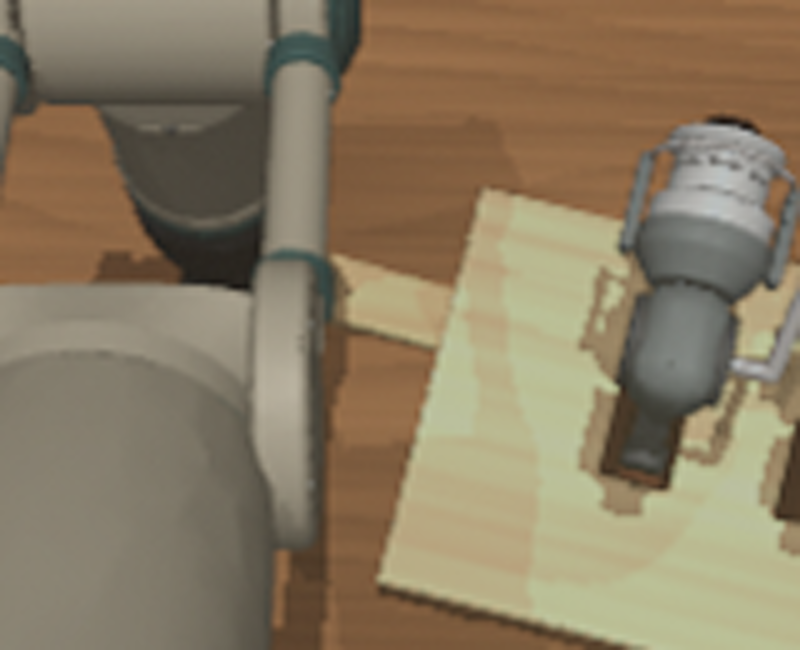

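```bash
python3 -m jog '[255,0.2,0.02,0,0,0,0, 255,0.4,0.03,0,0,0,0]'|grep zz; python3 st.py
for i in 1 2 ; do :; done
python3 -m jog '[255,0.15,0,0,0,0,0, 255,0.3,0,0,0,0,0]'|grep zz; python3 st.py
python3 -m jog '[255,0.15,0,0,0,0,0, 255,0.3,0,0,0,0,0]'|grep zz; python3 st.py
python3 -m jog '[255,0.15,0,0,0,0,0, 255,0.3,0,0,0,0,0]'|grep zz; python3 st.py
```

```text
adv mm 73.2  push 2.89 lateral 1.36 Fz -0.40 z 0.0062 clk 12.70 M [ 0.51 -0.05 -0.02]
adv mm 76.1  push 2.52 lateral 0.49 Fz -1.07 z 0.0062 clk 12.95 M [ 0.49 -0.05  0.01]
adv mm 79.2  push 2.31 lateral -0.73 Fz -0.89 z 0.0062 clk 13.20 M [ 0.44 -0.1  -0.01]
adv mm 82.2  push 2.48 lateral -1.02 Fz -1.63 z 0.0062 clk 13.45 M [ 0.46 -0.03  0.04]
```

```bash
python3 -m jog '[255,0.15,0,0,0,0,0, 255,0.3,0,0,0,0,0]'|grep zz; python3 st.py
python3 -m jog '[255,0.15,0,0,0,0,0, 255,0.3,0,0,0,0,0]'|grep zz; python3 st.py
python3 -c "
from h import *
d=cam('top');crop(d,190,100,160,130,5,'t7.png');d=cam('side');crop(d,260,180,140,160,3.7,'s7.png')"
```

```text
adv mm 85.2  push 2.23 lateral -0.46 Fz -1.36 z 0.0062 clk 13.70 M [ 0.43 -0.05  0.08]
adv mm 88.2  push 2.08 lateral 0.23 Fz -1.61 z 0.0062 clk 13.95 M [ 0.42 -0.07  0.04]
```

View pics/t7.png

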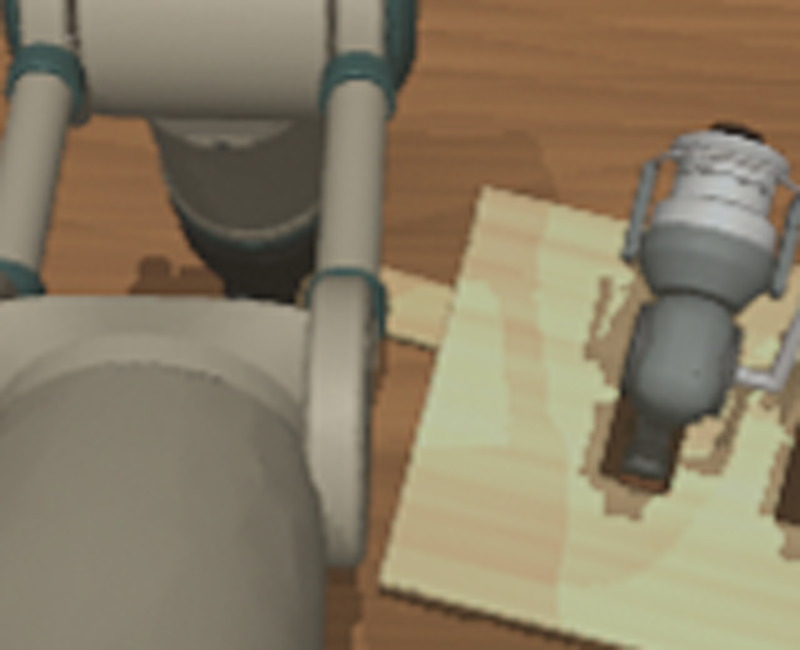

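View pics/s7.png

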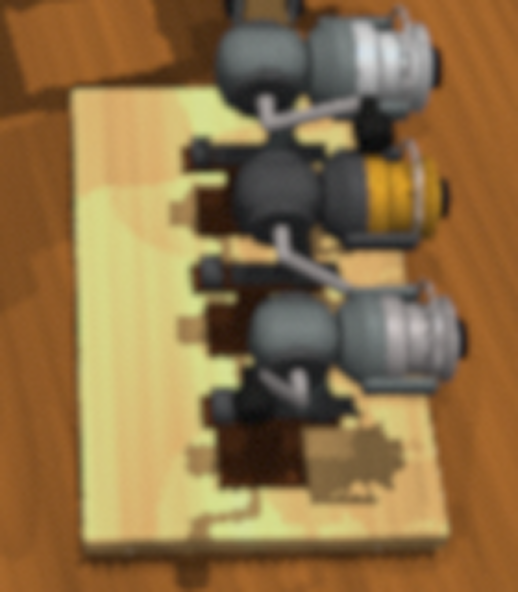

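```bash
python3 -m jog '[255,0.15,0,0,0,0,0, 255,0.3,0,0,0,0,0]'|grep zz; python3 st.py
python3 -m jog '[255,0.15,0,0,0,0,0, 255,0.3,0,0,0,0,0]'|grep zz; python3 st.py
```

```text
adv mm 91.1  push 2.08 lateral 0.21 Fz -0.34 z 0.0062 clk 14.30 M [ 0.43 -0.1   0.03]
adv mm 94.2  push 2.47 lateral -0.43 Fz -1.53 z 0.0062 clk 14.55 M [ 0.36 -0.06 -0.  ]
```

```bash
python3 -m jog '[255,0.15,0,0,0,0,0, 255,0.3,0,0,0,0,0]'|grep zz; python3 st.py
```

```text
adv mm 97.2  push 1.94 lateral 0.89 Fz -1.77 z 0.0062 clk 14.80 M [ 0.41 -0.06 -0.03]
```

```bash
python3 -m jog '[255,0.12,0,0,0,0,0, 255,0.25,0,0,0,0,0]'|grep zz; python3 st.py
```

```text
adv mm 99.5  push 2.66 lateral 0.42 Fz -0.97 z 0.0062 clk 15.05 M [ 0.46 -0.11  0.01]
```

```bash
python3 -m jog '[255,0.12,0,0,0,0,0, 255,0.25,0,0,0,0,0]'|grep zz; python3 st.py
```

```text
adv mm 101.6  push 4.38 lateral 0.63 Fz -2.00 z 0.0062 clk 15.30 M [ 0.63 -0.18 -0.05]
```

```bash
python3 -m jog '[255,0.12,0,0,0,0,0, 255,0.25,0,0,0,0,0]'|grep zz; python3 st.py
```

```text
adv mm 103.9  push 5.37 lateral -0.88 Fz -3.42 z 0.0062 clk 15.55 M [ 0.96 -0.24 -0.03]
```

```bash
python3 -m jog '[255,0,0,0,0,0,0]'|grep zz; python3 st.py;  python3 -m jog '[255,0.05,0,0,0,0,0]'|grep zz; python3 st.py
```

```text
adv mm 104.0  push 4.41 lateral -0.07 Fz -1.85 z 0.0061 clk 15.68 M [ 0.75 -0.16 -0.  ]
adv mm 104.1  push 4.86 lateral -1.12 Fz -1.94 z 0.0062 clk 15.80 M [ 0.96 -0.23 -0.  ]
```

```bash
python3 -m jog '[255,0.08,0,0,0,0,0,255,0.11,0,0,0,0,0]'|grep zz; python3 st.py
```

```text
adv mm 104.9  push 6.36 lateral 0.19 Fz -2.67 z 0.0061 clk 16.05 M [ 1.07 -0.24 -0.01]
```

```bash
python3 -m jog '[200,0.0,0,0,0,0,0,100,0,0,0,0,0,0,100,0,0,0,0,0,0,60,0,0,0,0,0,0,60,0,0,0,0,0,0]' ; python3 st.py
python3 -c "
from h import *
d=cam('wrist');cv2.imwrite('pics/w8.png',d['color'])"
```

```text
clock: 16.68
position: [0.6852, 0.0515, 0.0063]
ee_rot: [-0.438, 0.438, -0.555, 0.555]
contact_force: [-0.2, -0.4, -0.1]
width: 0.0649
adv mm 106.6  push -0.48 lateral -0.14 Fz -0.07 z 0.0063 clk 16.68 M [-0.04 -0.02 -0.02]
```

View pics/w8.png

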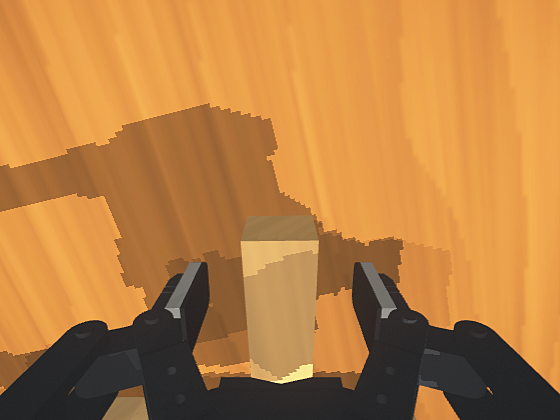

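```bash
python3 -m jog '[40,0,-1,0,0,0,0,40,-0.5,-4,0,0,0,0,40,-2,-8,0,0,0,0,40,-6,-12,0,0,0,0,40,-10,-17,0,0,0,0,40,-14,-22,0,0,0,0,40,-14,-22,0,0,0,0]' ; python3 st.py
python3 -c "
from h import *
import pickle
d=[cam('top'),cam('side')];pickle.dump(d,open('c9.pkl','wb'));cv2.imwrite('pics/t9.png',d[0]['color']);cv2.imwrite('pics/s9.png',d[1]['color']);crop(d[0],250,120,170,140,4.6,'t9c.png');crop(d[1],260,180,140,160,3.7,'s9c.png')"
```

```text
clock: 17.6
position: [0.7203, 0.1917, 0.2325]
ee_rot: [-0.442, 0.435, -0.553, 0.556]
contact_force: [0.4, 0.1, -0.1]
width: 0.0721
adv mm -39.1  push 0.23 lateral 0.41 Fz -0.08 z 0.2325 clk 17.60 M [-0.03  0.06  0.  ]
```

View pics/t9.png

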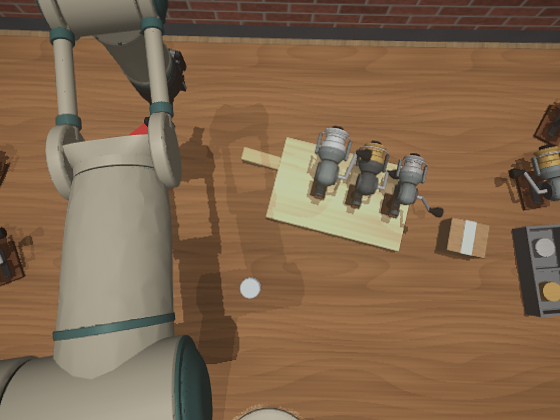

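View pics/t9c.png

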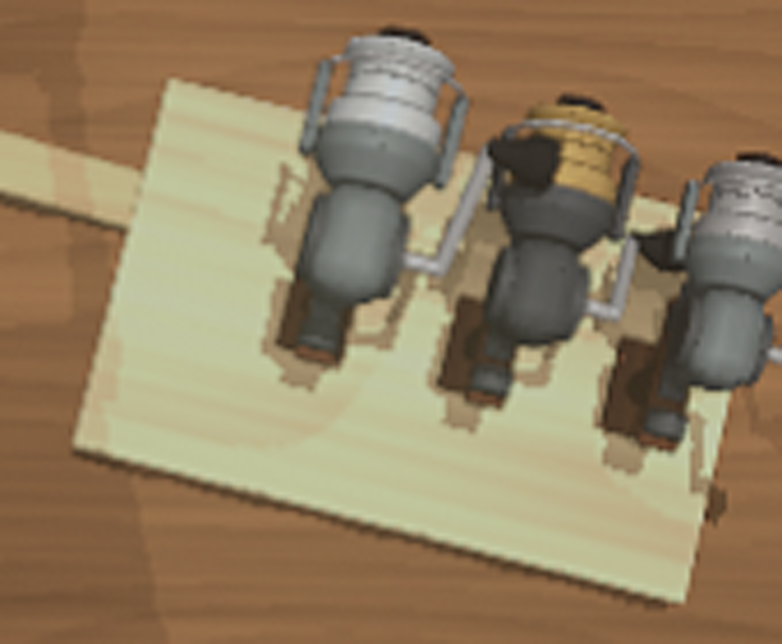

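View pics/s9c.png

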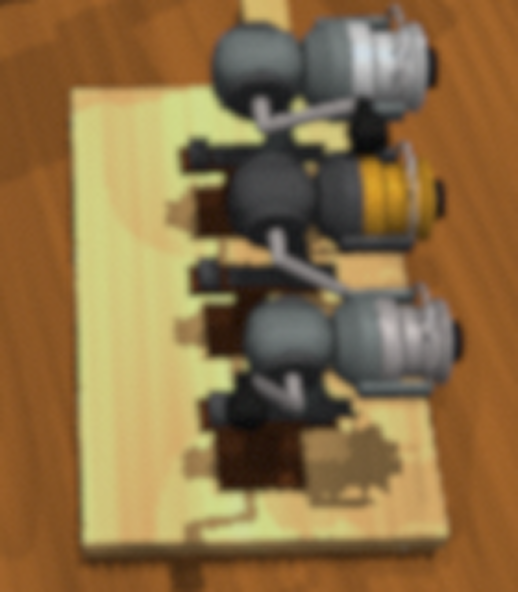

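```bash
python3 - <<'E'
import pickle
from h import *
from scipy.optimize import least_squares
t,s=pickle.load(open("c9.pkl","rb"))
L=np.array([[.1,.16,.034],[-.1,.16,.034],[-.1,-.16,.034]]);T=[(286.5,137.0),(266.3,217.4),(398.9,251.1)]
L2=np.array([[-.1,.16,.034],[-.1,-.16,.034],[.1,-.16,.034]]);S=[(279.2,203.8),(282.4,327.3),(381.6,325.1)]
def f(p):
    R=Rn.from_rotvec(p[3:]).as_matrix()
    return np.r_[(proj(t,L@R.T+p[:3])-T).ravel(),(proj(s,L2@R.T+p[:3])-S).ravel()]
r=least_squares(f,[.6,-.1,0,0,0,-.2]);p=r.x
R=Rn.from_rotvec(p[3:]).as_matrix();print(p.round(4),r.fun.round(1),Rn.from_rotvec(p[3:]).as_euler('ZYX',degrees=True))
for n,q in dict(low=[.035,.16,.016],boss=[.075,.13,.011],nl=[-.075,.13,0],nr=[-.075,-.13,0],fr=[.075,-.13,0]).items(): print(n,(R@q+p[:3]).round(4))
# wedge thick end
crop(t,230,135,60,45,12,"t9w.png")
E
```

```text
[ 0.5976 -0.1606 -0.0018  0.0067  0.0009 -0.2311] [ 0.1  0.1 -0.9  0.1  0.2  0.9  0.2 -0.   0.4  0.1  0.5  0.1] [-13.24132964   0.09321551   0.37321902]
low [ 0.6683 -0.013   0.0152]
boss [ 0.7004 -0.0513  0.0099]
nl [ 0.5544 -0.0169 -0.0008]
nr [ 0.4948 -0.27   -0.0025]
fr [ 0.6408 -0.3044 -0.0028]
```

View pics/t9w.png

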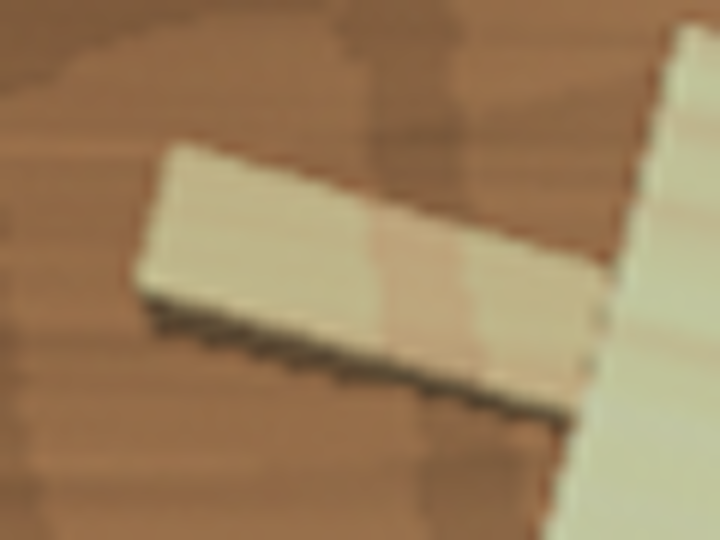

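```bash
cat > ef.py <<'E'
import pickle
from h import *
from scipy.optimize import least_squares
from scipy.ndimage import map_coordinates
E={'A':([.1,.16],[-.1,.16]),'B':([-.1,.16],[-.1,-.16]),'C':([-.1,-.16],[.1,-.16])}
use={0:[('A',.05,.95),('B',.05,.95),('C',.05,.3)],1:[('A',.5,.95),('B',.05,.95),('C',.1,.9)]}
def fit(fn,p):
    cams=pickle.load(open(fn,"rb"))
    G=[cv2.GaussianBlur(c["color"],(0,0),.8).astype(float).sum(2) for c in cams]
    X=lambda p,a,b,u:(np.c_[np.outer(1-u,a)+np.outer(u,b),np.full(len(u),.034)])@Rn.from_rotvec(p[3:]).as_matrix().T+p[:3]
    for it in range(6):
        rng=4 if it<2 else 2.5
        obs=[]
        for k,c in enumerate(cams):
            for n,u0,u1 in use[k]:
                a,b=E[n];u=np.linspace(u0,u1,60)
                P=proj(c,X(p,a,b,u));tn=P[-1]-P[0];tn/=np.linalg.norm(tn);nn=np.array([-tn[1],tn[0]])
                # orient outwards
                ctr=proj(c,np.array([[0,0,.034]])@Rn.from_rotvec(p[3:]).as_matrix().T+p[:3])[0]
                if (P.mean(0)-ctr)@nn<0: nn=-nn
                o=np.arange(-rng,rng+.01,.1)
                for ui,Pi in zip(u,P):
                    q=Pi+o[:,None]*nn
                    pr=map_coordinates(G[k],[q[:,1],q[:,0]],order=3)
                    g=-np.gradient(pr,.1); i=g.argmax()
                    if 2<i<len(o)-3 and g[i]>25:
                        w=g*(g>.5*g[i])*(abs(o-o[i])<1.5); obs.append((k,n,ui,Pi+nn*(w@o)/w.sum(),nn))
        def f(p):
            r=[]
            for k,c in enumerate(cams):
                for n,_,_ in use[k]:
                    S=[x for x in obs if x[0]==k and x[1]==n]
                    if not S: continue
                    a,b=E[n];P=proj(c,X(p,a,b,np.array([x[2] for x in S])))
                    r.append(((P-np.array([x[3] for x in S]))*np.array([x[4] for x in S])).sum(1))
            return np.concatenate(r)
        r=least_squares(f,p,loss='soft_l1',f_scale=.2);p=r.x
    print(fn,len(obs),"rms",np.sqrt(np.mean(f(p)**2)).round(3),"med",np.median(abs(f(p))).round(3),p.round(4))
    from collections import Counter;print(Counter((x[0],x[1]) for x in obs))
    R=Rn.from_rotvec(p[3:]).as_matrix()
    return {n:(R@q+p[:3]) for n,q in dict(low=[.035,.16,.016],boss=[.075,.13,.011],nl=[-.075,.13,0],nr=[-.075,-.13,0],fr=[.075,-.13,0]).items()}
if __name__=="__main__":
    a=fit("c0.pkl",np.array([ .5977,-.1605,-.0038,-.0191,.0507,-.2335])); a4=fit("c4.pkl",np.array([ .5977,-.1605,-.0038,-.0191,.0507,-.2335]))
    b=fit("c9.pkl",np.array([.5976,-.1606,-.0018,.0067,.0009,-.2311]))
    for n in a: print(n,(a[n]*1e3).round(1),"c4-c0",((a4[n]-a[n])*1e3).round(1),"c9-c0",((b[n]-a[n])*1e3).round(1))
E
python3 ef.py
```

```text
c0.pkl 360 rms 0.494 med 0.159 [ 0.5984 -0.1594 -0.0028 -0.0196  0.0436 -0.2376]
Counter({(0, 'A'): 60, (0, 'B'): 60, (0, 'C'): 60, (1, 'A'): 60, (1, 'B'): 60, (1, 'C'): 60})
c4.pkl 360 rms 0.498 med 0.142 [ 0.5983 -0.1594 -0.0029 -0.0199  0.0446 -0.2374]
Counter({(0, 'A'): 60, (0, 'B'): 60, (0, 'C'): 60, (1, 'A'): 60, (1, 'B'): 60, (1, 'C'): 60})
c9.pkl 351 rms 0.526 med 0.204 [ 0.5983 -0.1594 -0.0031  0.0027 -0.0067 -0.238 ]
Counter({(0, 'B'): 60, (0, 'C'): 60, (1, 'B'): 60, (1, 'C'): 60, (0, 'A'): 57, (1, 'A'): 54})
low [670.7 -12.    7.8] c4-c0 [-0.1  0.  -0.2] c9-c0 [-0.7 -0.2  5.8]
boss [702.2 -50.6   1.9] c4-c0 [-0.1  0.  -0.3] c9-c0 [-0.4 -0.2  6.9]
nl [556.1 -15.4  -2.9] c4-c0 [-0.1  0.  -0.1] c9-c0 [ 0.   0.  -0.2]
nr [ 495.  -268.1    3.5] c4-c0 [-0. -0. -0.] c9-c0 [-0.2  0.  -7.5]
fr [ 640.7 -303.4   -2.7] c4-c0 [-0.   0.  -0.2] c9-c0 [-0.1 -0.  -0.4]
```

```bash
python3 st.py; python3 -c "
from rig import *
print(sign_off())"
```

```text
adv mm -34.2  push -0.33 lateral 0.18 Fz -1.00 z 0.2271 clk 17.70 M [0.   0.02 0.02]
the job is handed in; nothing more can be done
None
```

The wedge is in under the stand's low end, the stand sits close to level, and the wedge is released. I handed the job in at about 18 s of the 72 s allowed.

- **Insertion:** I gripped the larger plain wedge near its thick end and set it flat in front of the low edge. I re-gripped it there so that it lay true, then pushed along the stand's -y.
- **Push force:** The steady push was about 2.2 N and began to climb after about 63 mm past the low edge. I stopped at about 68 mm, at a reading of 6.4 N, or about 5.5 N by the wrist moment. That is roughly 3.3 to 4.2 N above steady and was still rising.
- **After release:** The wedge sprang back by roughly 0.3 mm. The arm is well clear and touching nothing.

| Check, before against after (camera edge fit) | Change |
|---|---|
| Near-left foot height | -0.2 mm (not lifted) |
| Far-right foot height | -0.4 mm |
| Near-right foot height | dropped 7.5 mm |
| Bare boss height | raised 6.9 mm |
| Board position | within 1 mm |
| Tilt at the end | about 0.4 degrees |

- **Disagreement:** A first, coarser fit from hand-read corners suggested the near-left foot had risen about 2.6 mm. The finer edge fit, good to a few tenths of a millimetre between repeat pictures, did not bear that out.
- **Not checked directly:** I did not look at the feet close up. That the near-right foot bears rests on the force rise and the edge fit.

The other things on the table were not touched and look unmoved in the last pictures, though the arm hid the small stick and part of the loose reel and red wedge.

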